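# Load the dry-block heater in reverse order

### The arm

A 7-joint arm with a two-finger parallel gripper is mounted at the origin on the work surface. World frame = base frame: x ahead of the robot, y to its left, z up, the work surface at z = 0. Lengths are in mm, angles in degrees, forces in N, time in s.
With the tool pointing down it reaches from about 400 to 850 mm from the base axis. Payload 4.5 kg.
Tool frame: the origin (TCP) lies midway between the tips of the shut fingers; the grasp point (between the pads) lies 19 mm behind it (env.grip_depth is the distance from the TCP to the grasp point, in mm); z points along the fingers, y is the line along which they close (so a half turn about z gives the same grasp; the last joint's range is limited). The gripper opens to 88 mm and grips with 3 to 60 N. Pads are 18 mm wide; open, the fingers measure 123 mm over their backs; the gripper's body (75 mm by 187 mm) begins 45 mm behind the grasp point.
Start: joints at [-66.532, 39.483, -11.15, 89.685, 9.013, 51.709, -12.324], TCP at [229.368, 581.415, 238.743] pointing down, gripper open.
Joint ranges: [-172.22, 172.22], [-26.19, 119.32], [-84.43, 86.54], [7.71, 146.69], [-57.33, 237.33], [2.42, 119.75], [-152.13, 152.13]. Speed limits (degrees/s): [147.25, 147.25, 180, 180, 180, 180, 180].

### API

Orientations are given as a 3x3 rotation matrix whose columns are the frame's x, y, z axes.
In Python, from bench import telemetry, optics, workorder, env gives the robot as it stands.
- The arm moves only by the tool apply_moves, never from a script. Its argument "commands" is a list of rows, each a list of 2 entries, a list of its own where there are three numbers: the shift along the tool's x, y, z in mm, then the turn about the tool's z in rad. In form: [[[x, y, z], roll], ...]. A call has 1 to 5 rows; each row is the pose to reach, as a shift and turn from the pose commanded when the call began, along the tool's axes at that moment; what a row does not reach only later rows make up. A row lasts 1/12 s, in which the tool goes at most 41.7 mm and 7.16 degrees, less where a joint would pass 70% of its speed; a pose out of reach is approached as far as the arm can. A call with a gripper value outside its range is refused whole. "jaw" is the closure, from 0 (fully open) to 1 (shut), set as the call begins (left out, the last holds). The fingers move at their own pace and stop on an object; the grip force is fixed at half the most. Time passes only in rows, so rows that repeat a pose let the fingers close. It gives the time, the measured TCP pose, the force, the opening and the grip force at its end, in the units of the state.
- telemetry.sense(): the state, without advancing time (a new reading comes with each control period).
- optics.snapshot(name): name is "scene" or "top" or "wrist"; returns a dict with "frame" (384x512x3 uint8, blue, green, red), "depth" (384x512 float32, mm along the optical axis (not along the pixel's ray), 0 where there is no reading), "fovy" (degrees; the focal length in pixels is half the picture's height over the tangent of half this angle, whatever the lens; pixels are square), "cx", "cy" (the principal point, pixels), "R" (3x3) and "t" (3): a world point X has camera coordinates R X + t. Camera axes: x right, y down, z forward; pixel columns grow to the right and rows downward; lengths in mm; the calibration is good to about 2 mm. The wrist camera is an equidistant fisheye: a pixel r from the principal point sees the ray r / f radians off the axis. A picture is of the moment at which its call begins.
- workorder.job_done(): hands the job in; it is judged then, once.
The state is a dict: "time": time; "joints": joint angles; "joint_vel": joint speeds; "joint_torque": joint torques, N m; "ee_pos": TCP position; "tcp_rot": TCP orientation; "ft_force": force on the tool from outside, world axes, zero at the start; "torque": the same for the moment, N m; "width": finger opening in mm; "grasp_force": force on a finger pad.
Only numpy, scipy, OpenCV 4.12 (cv2) and the standard library are available. Lean on these libraries where they do the work, as an engineer would, in place of code of your own. Each camera call takes 0.05 s, during which the arm holds its last target. There are 200 camera calls.

### The job

Move the four amber sample bottles from the row of white holders into the four wells of the dry-block heater, in reverse order: the bottle at the left end (as seen from the robot) goes into the heater's right end well, the next one into the well beside it, and so on, one bottle to a well. Set each bottle down gently so that it stands upright on the floor of its well, and let go of it. Do not shift or tip the glass flask that stands at the end of the row.

Things in the scene. Friction and masses are not known exactly. Their poses are not given: they have to be found in the camera images.
- bottle_necked: Shouldered round bottle, 100 mm tall: body 34 mm across up to 54 mm, tapering to a neck 24 mm across at 66 mm, then neck and cap are both 24 mm across up to the top. Grip the neck and cap 88 mm above its underside. Amber glass with a black screw cap; its origin is the centre of its underside, z along its axis. Mass about 90 g.
- bottle_jar: Wide, short round jar, 76 mm tall; body and cap (the top 20 mm) both 38 mm across. Grip it 60 mm above its underside. Amber glass with a black screw cap; its origin is the centre of its underside, z along its axis. Mass about 100 g.
- bottle_square: Square bottle, 95 mm tall: body 30 x 30 mm up to 78 mm, sides along its x and y, then a narrow round cap 20 mm across. Grip the body by two opposite flat sides 66 mm above its underside; it stands up to about 9 degrees askew in its holder. Amber glass with a black screw cap; its origin is the centre of its underside, z along its axis. Mass about 100 g.
- bottle_slim: Slim round vial, 90 mm tall; body and cap (the top 16 mm) both 22 mm across. Grip it 74 mm above its underside. Amber glass with a black screw cap; its origin is the centre of its underside, z along its axis. Mass about 50 g.
- holder_a: The holder in which bottle_necked stands at the start: fixed white open square cup, 54 mm outside, 48 mm inside, 28 mm high. Origin: centre of its underside, 6 mm above the table; the bottle stands 4 mm above it. Its y runs along the row to the robot's left; the four holders are 60 mm apart, in an order that changes from start to start.
- holder_b: The holder in which bottle_jar stands at the start: fixed white open square cup, 54 mm outside, 48 mm inside, 28 mm high. Origin: centre of its underside, 6 mm above the table; the bottle stands 4 mm above it. Its y runs along the row to the robot's left; the four holders are 60 mm apart, in an order that changes from start to start.
- holder_c: The holder in which bottle_square stands at the start: fixed white open square cup, 54 mm outside, 48 mm inside, 28 mm high. Origin: centre of its underside, 6 mm above the table; the bottle stands 4 mm above it. Its y runs along the row to the robot's left; the four holders are 60 mm apart, in an order that changes from start to start.
- holder_d: The holder in which bottle_slim stands at the start: fixed white open square cup, 54 mm outside, 48 mm inside, 28 mm high. Origin: centre of its underside, 6 mm above the table; the bottle stands 4 mm above it. Its y runs along the row to the robot's left; the four holders are 60 mm apart, in an order that changes from start to start.
- heater: Fixed dry-block heater to be filled: low white box 100 (x) by 285 (y) by 50 mm high, with four open square wells in an aluminium block, 46 x 46 mm, 25 mm deep. Origin: centre of its underside; y runs along the row to the robot's left. Well centres at x = 0, y = +90, +30, -30, -90 mm; floors at z = 25 mm, rims at 50 mm. It stands nearer than the holders or beyond them; each row is turned up to 12 degrees.
- flask: Loose conical glass flask, 64 mm across at the foot and 104 mm tall with its stopper, origin at the centre of its underside; it stands in line with the row of holders, about 90 mm to the left of the leftmost bottle (centre to centre). To be left standing where it is.
Things that resemble listed ones, but are neither listed nor needed, are in the scene too. Leave any blue or pink look-alike of the bottle_slim alone.

How it is judged:
By the outcome, as a careful person would: the job done as asked, in the order asked, and still so for the second after the job is handed in, with the robot touching nothing.
It also fails if it takes over 115 s, if anything falls off the work surface, if the arm or the gripper's body presses on something with over 40 N, if the wrist force passes 120 N, or if a joint passes its speed limit or range.

## Working session

There is one attempt and no reset: what is moved stays moved. The work goes in short steps, Python scripts to look and compute and a tool call to move; the robot and the scene stay as the last step left them, time stands still between calls to the robot, and variables do not carry over. Pictures are saved under pics/ and viewed, at most 14 in all, crops included, and the job is handed in when it is done.

Besides the shell and the picture viewer there is one more tool, called as name(argument=value, ...), one argument or row to a line, values as JSON. apply_moves: Moves the arm, as the interface text tells. Its arguments: {"type":"object","properties":{"commands":{"type":"array","items":{"type":"array"}},"jaw":{"type":"number"}},"required":["commands"]}

```bash
mkdir -p pics; ls
cat > h.py <<'E'
import numpy as np, cv2
from bench import telemetry, optics, workorder, env
def snap(n):
    s=optics.snapshot(n); s['f']=s['frame'].shape[0]/2/np.tan(np.radians(s['fovy'])/2); s['name']=n; return s
def world(s):
    d=s['depth']; h,w=d.shape; v,u=np.mgrid[:h,:w]
    x=(u-s['cx'])/s['f']; y=(v-s['cy'])/s['f']
    if s['name']=='wrist':
        r=np.hypot(x,y)+1e-9; k=np.tan(np.minimum(r,1.5))/r; x=x*k; y=y*k
    P=np.stack([x*d,y*d,d],-1)
    W=(P-s['t'])@s['R']; W[d<=0]=np.nan; return W
E
python3 - <<'E'
from h import *
st=telemetry.sense(); print({k:np.round(v,2).tolist() for k,v in st.items()})
for n in('scene','top'):
    s=snap(n); cv2.imwrite(f'pics/{n}0.png',s['frame']); np.savez(f'{n}0.npz',W=world(s),f=s['frame'])
    print(n,s['fovy'],(-s['R'].T@s['t']).round())
E
```

```text
pics
{'time': 0.0, 'joints': [-66.53, 39.53, -11.14, 89.74, 9.01, 51.71, -12.32], 'joint_vel': [-0.03, 0.05, 0.04, 0.01, -0.01, -0.02, 0.04], 'joint_torque': [-0.0, -52.76, -1.27, -15.34, -0.05, 0.01, 0.0], 'ee_pos': [229.21, 580.78, 237.91], 'tcp_rot': [[-0.93, 0.37, -0.0], [0.37, 0.93, -0.0], [-0.0, -0.0, -1.0]], 'ft_force': [0.05, -1.23, -0.24], 'torque': [-0.02, 0.01, -0.01], 'grasp_force': 0.0, 'width': 87.77}
scene 57.34901497661299 [933. 355. 527.]
top 49.56241841842513 [467.  17. 919.]
```

View pics/scene0.png

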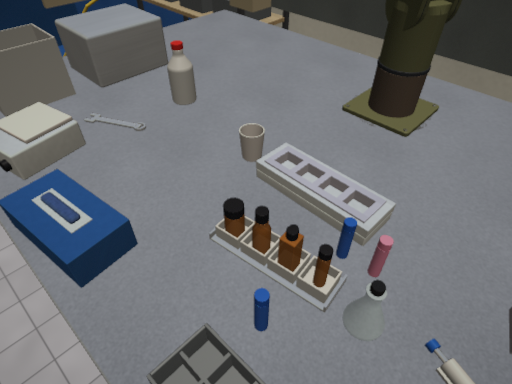

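View pics/top0.png

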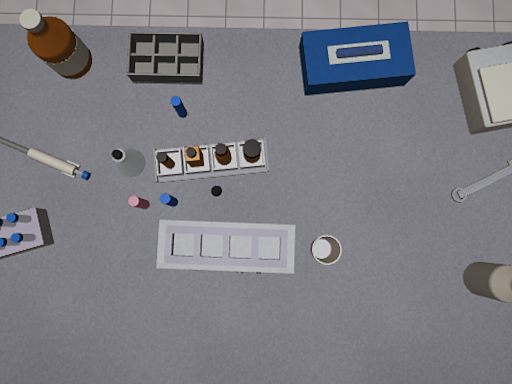

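The top view shows, from the left, slim (165,160), square (194,157), necked (222,153) and jar (252,151). The flask is at (128,160), and the heater wells run from (183,245) to (269,248). Things that could be taken for the slim vial are the blue ones at (178,105) and (168,199) and the pink one at (136,202). The amber one in the holder at (165,160) is the right one. There is also a loose black disk at (216,190).

Run:
```python
from h import *
z=np.load('top0.npz'); W=z['W']; f=z['f']
for n,(u,v),zt in [('slim',(163,158),100),('sq',(192,154),105),('neck',(221,150),110),('jar',(252,148),86),('flask',(118,155),104),('blueL',(166,198),0),('blueFar',(177,102),0),('pink',(134,201),0),('disk',(216,190),0)]:
    p=W[v-14:v+15,u-14:u+15].reshape(-1,3); p=p[np.isfinite(p[:,2])]
    top=np.percentile(p[:,2],99.5) if zt==0 else zt
    q=p[abs(p[:,2]-top)<5]
    if len(q): print(n,'zmax',p[:,2].max().round(1),'n',len(q),'mid',((q.max(0)+q.min(0))/2).round(1),'ext',np.ptp(q,axis=0).round(1))
for n,(x0,x1,y0,y1),(a,b) in [('heater',(150,310,210,285),(44,57)),('holders',(145,280,130,190),(25,40))]:
    p=W[y0:y1,x0:x1].reshape(-1,3); q=p[(p[:,2]>a)&(p[:,2]<b)]
    (c,sz,an)=cv2.minAreaRect(q[:,:2].astype(np.float32)); print(n,c,sz,an,np.median(q[:,2]))
# wells floors
print('well floors')
for u,v in [(183,245),(212,246),(241,247),(269,248)]: 
    p=W[v-12:v+13,u-13:u+14].reshape(-1,3); q=p[abs(p[:,2]-25)<6]; print(q.mean(0).round(1),np.ptp(q,axis=0).round(0),len(q))
im=cv2.resize(f[90:290,100:310],None,fx=2.8,fy=2.8,interpolation=cv2.INTER_CUBIC); cv2.imwrite('pics/crop.png',im)
```

```text
slim zmax 104.1 n 95 mid [620.3 204.9  99.7] ext [20.8 20.3  8.8]
sq zmax 108.5 n 78 mid [629.8 145.5 104.4] ext [17.9 18.3  8.2]
neck zmax 114.4 n 112 mid [637.3  85.4 110.4] ext [22.9 22.3  7.9]
jar zmax 90.0 n 268 mid [645.   25.   85.7] ext [37.3 36.8  8.5]
flask zmax 107.0 n 77 mid [622.9 295.1 103.2] ext [17.9 19.6  7.7]
blueL zmax 93.3 n 89 mid [538.5 197.3  90.3] ext [20.3 20.6  6.1]
blueFar zmax 93.3 n 85 mid [740.1 183.5  90.4] ext [19.6 20.9  5.8]
pink zmax 92.6 n 89 mid [531.2 259.6  90. ] ext [20.3 20.5  5.1]
disk zmax 24.3 n 64 mid [564.2 102.2  21. ] ext [18.2 17.8  6.6]
heater (443.8575744628906, 74.79108428955078) (284.95391845703125, 99.97602081298828) 88.97457122802734 48.74649487448867
holders (632.276123046875, 115.09352111816406) (54.82240295410156, 234.125244140625) 6.835535526275635 33.51840689292376
well floors
[445.4 166.9  25.2] [45. 43. 10.] 447
[444.3 105.9  25.2] [45. 45. 10.] 458
[443.1  45.   25.2] [46. 46.  9.] 471
[442.3 -15.7  25.1] [46. 45.  9.] 476
```

View pics/crop.png

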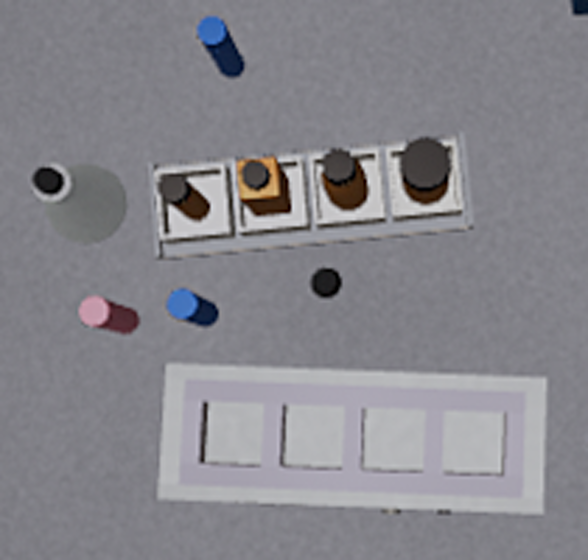

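The bottle positions agree with the 60 mm pitch and the stated heights, and the heater fits its size at (443.9, 74.8), turned about -1°. I'll set out towards the slim bottle.

```bash
cat >> h.py <<'E'
HA=-1.0
WELL={k:np.array([443.9,74.8])+k*np.array([.0174,1]) for k in(-90,-30,30,90)}
def go(x,y,z,yaw,frame=None):
    "shift+roll from the measured pose to TCP (x,y,z), tool y at world angle yaw (mod 180)"
    st=telemetry.sense(); R=np.array(st['tcp_rot']); p=np.array(st['ee_pos'])
    cur=np.degrees(np.arctan2(R[1,1],R[0,1])); d=(yaw-cur+90)%180-90
    print('at',p.round(1),'yaw',cur.round(1),'w',round(float(st['width']),1),'gf',round(float(st['grasp_force']),1),'t',st['time'],'tilt',R[:2,2].round(3),'j7',np.round(st['joints'][6],0))
    print('shift',(R.T@(np.array([x,y,z])-p)).round(1),'roll',np.radians(-d).round(3))
E
echo
```

apply_moves(
  commands=[
    [[-37,-15,0],0.1],
    [[-74,-30,0],0.2],
    [[-111,-45,0],0.3],
    [[-148,-60,0],0.4],
    [[-185,-76,0],0.5],
  ],
  jaw=0,
)

```text
time: 0.52
ee_pos: [374.5, 441.3, 238.5]
tcp_rot: [[-0.637, 0.771, -0.0], [0.771, 0.637, -0.0], [-0.0, -0.0, -1.0]]
ft_force: [-0.3, -0.0, -0.3]
width: 88.0
grasp_force: 0.0
```

```bash
python3 -c "
from h import *
go(620.3,204.9,170,7.8)"
```

```text
at [374.5 441.3 238.5] yaw 39.6 w 88.0 gf 0.0 t 0.5167 tilt [-0. -0.] j7 -18.0
shift [-338.8   38.9   68.5] roll 0.554
```

apply_moves(
  commands=[
    [[-38,5,0],0.11],
    [[-76,9,0],0.22],
    [[-114,14,0],0.33],
    [[-152,18,0],0.44],
    [[-190,22,0],0.55],
  ],
)

```text
time: 0.93
ee_pos: [513.0, 309.4, 238.5]
tcp_rot: [[-0.139, 0.99, -0.001], [0.99, 0.139, -0.0], [-0.0, -0.001, -1.0]]
ft_force: [0.2, 0.4, -0.3]
width: 88.0
grasp_force: 0.0
```

```bash
python3 -c "
from h import *
go(620.3,204.9,170,7.8)"
```

```text
at [513.  309.4 238.5] yaw 8.0 w 88.0 gf 0.0 t 0.9333 tilt [-0.001 -0.   ] j7 -24.0
shift [-118.4   91.8   68.4] roll 0.004
```

apply_moves(
  commands=[
    [[-30,23,0],0],
    [[-60,46,0],0],
    [[-90,70,30],0],
    [[-118,92,60],0],
    [[-118,92,60],0],
  ],
)

```text
time: 1.35
ee_pos: [621.9, 200.2, 174.7]
tcp_rot: [[-0.138, 0.99, -0.003], [0.99, 0.138, -0.006], [-0.006, -0.004, -1.0]]
ft_force: [0.2, -1.5, -0.3]
width: 88.0
grasp_force: 0.0
```

apply_moves(
  commands=[
    [[0,0,0],0],
    [[0,0,0],0],
  ],
)

```text
time: 1.52
ee_pos: [619.4, 208.2, 178.2]
tcp_rot: [[-0.144, 0.99, -0.002], [0.99, 0.144, 0.001], [0.001, -0.002, -1.0]]
ft_force: [-0.4, 0.5, 0.1]
width: 88.0
grasp_force: 0.0
```

```bash
cat > look.py <<'E'
from h import *
import sys
s=snap('wrist'); W=world(s); cv2.imwrite(f'pics/w{sys.argv[1]}.png',s['frame'])
def fit(name,x,y,a,b,r=22):
    p=W.reshape(-1,3); q=p[(p[:,2]>a)&(p[:,2]<b)&(np.hypot(p[:,0]-x,p[:,1]-y)<r)]
    if len(q)<20: print(name,'few',len(q)); return
    c,sz,an=cv2.minAreaRect(q[:,:2].astype(np.float32)); print(name,len(q),'mid',((q.max(0)+q.min(0))/2).round(1),'rect',np.round(c,1),np.round(sz,1),round(an,1),'zmed',np.median(q[:,2]).round(1))
fit('slim',620,205,90,106); fit('sqcap',630,145.5,97,112); fit('sqbody',630,145.5,80,94,28); fit('neck',637,85,104,117); fit('jar',645,25,78,92,26)
E
python3 look.py 1; python3 -c "
from h import *
go(620.3,204.9,170,7.8)
z=np.load('top0.npz');W=z['W'].reshape(-1,3);q=W[(abs(W[:,2]-88)<4)&(np.hypot(W[:,0]-630,W[:,1]-145.5)<26)]
print(len(q),cv2.minAreaRect(q[:,:2].astype(np.float32)))"
```

```text
slim 611 mid [621.1 205.4  95.9] rect [621.  205.5] [21.1 21.1] 3.2 zmed 99.9
sqcap 244 mid [630.7 150.2 102. ] rect [629.7 151.2] [20.   9.6] 12.5 zmed 104.5
sqbody 583 mid [630.6 148.7  86.9] rect [630.6 149.2] [30.1 24.4] 8.2 zmed 87.8
neck 276 mid [637.   91.5 107.7] rect [636.6  92.2] [22.6 12.1] 6.4 zmed 109.5
jar few 0
at [619.3 209.8 179.2] yaw 8.4 w 88.3 gf 0.0 t 1.5667 tilt [-0.001  0.002] j7 -12.0
shift [-5.   0.2  9.2] roll 0.011
133 ((630.2007446289062, 145.96827697753906), (29.749814987182617, 30.219038009643555), 6.281368732452393)
```

View pics/w1.png

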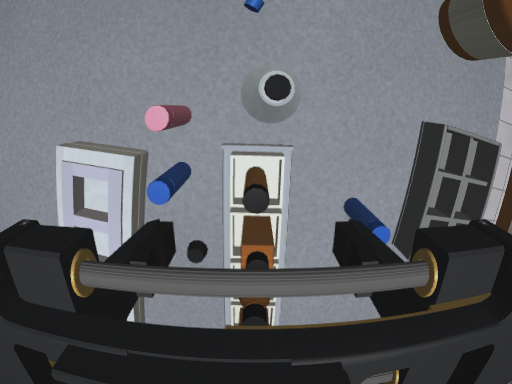

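The wrist view shows the slim vial's cap at (256,200), centred between the fingers, with blue and pink look-alikes at (170,183), (168,117) and (367,220). Its measured centre of (620.9, 205.4) agrees with the top view to 1 mm. I'll descend with the jaws partly closed.

apply_moves(
  commands=[
    [[-2,1,20],0],
    [[-4,1,40],0.01],
    [[-4,1,60],0.01],
    [[-4,1,75],0.01],
    [[-4,1,75],0.01],
  ],
  jaw=0.4,
)

```text
time: 1.98
ee_pos: [618.9, 206.4, 102.2]
tcp_rot: [[-0.138, 0.99, -0.004], [0.99, 0.138, 0.001], [0.001, -0.004, -1.0]]
ft_force: [-0.6, 0.2, -0.3]
width: 56.5
grasp_force: 0.0
```

apply_moves(
  commands=[
    [[0,0,0],0],
    [[0,0,0],0],
    [[0,0,0],0],
    [[0,0,0],0],
  ],
)

```text
time: 2.32
ee_pos: [622.5, 204.4, 105.3]
tcp_rot: [[-0.135, 0.991, 0.002], [0.991, 0.135, 0.001], [0.001, 0.003, -1.0]]
ft_force: [-0.0, -0.7, 0.6]
width: 53.0
grasp_force: 0.0
```

```bash
python3 -c "
from h import *
go(620.8,205.3,65,7.8)"
```

```text
at [622.5 204.4 105.3] yaw 7.8 w 53.0 gf 0.0 t 2.3167 tilt [0.002 0.001] j7 -12.0
shift [ 1.1 -1.7 40.3] roll -0.001
```

apply_moves(
  commands=[
    [[0,-1,12],0],
    [[0,-1,24],0],
    [[0,-1,34],0],
    [[0,-1,40],0],
    [[0,-1,40],0],
  ],
)

```text
time: 2.73
ee_pos: [619.2, 203.0, 61.2]
tcp_rot: [[-0.135, 0.991, -0.004], [0.991, 0.135, -0.001], [-0.001, -0.004, -1.0]]
ft_force: [-0.4, -0.6, 0.1]
width: 53.3
grasp_force: 0.0
```

apply_moves(
  commands=[
    [[0,0,0],0],
    [[0,0,0],0],
    [[0,0,0],0],
    [[0,0,0],0],
    [[0,0,0],0],
  ],
)

```text
time: 3.15
ee_pos: [621.1, 203.7, 64.2]
tcp_rot: [[-0.135, 0.991, 0.001], [0.991, 0.135, 0.0], [0.0, 0.001, -1.0]]
ft_force: [-0.1, -0.4, -0.5]
width: 53.0
grasp_force: 0.0
```

apply_moves(
  commands=[
    [[0,0,0],0],
    [[0,0,0],0],
    [[0,0,0],0],
    [[0,0,0],0],
    [[0,0,0],0],
  ],
  jaw=1,
)

```text
time: 3.57
ee_pos: [620.8, 203.6, 63.8]
tcp_rot: [[-0.135, 0.991, 0.0], [0.991, 0.135, 0.0], [0.0, 0.0, -1.0]]
ft_force: [0.3, -0.4, -0.6]
width: 21.7
grasp_force: 5.9
```

apply_moves(
  commands=[
    [[0,0,0],0],
    [[0,0,0],0],
    [[0,0,0],0],
    [[0,0,0],0],
  ],
)

```text
time: 3.9
ee_pos: [620.8, 203.6, 63.7]
tcp_rot: [[-0.135, 0.991, 0.0], [0.991, 0.135, 0.0], [0.0, 0.0, -1.0]]
ft_force: [-0.2, -0.2, 0.4]
width: 21.3
grasp_force: 30.0
```

The slim vial is gripped (width 21.3 mm, 30 N). I'll lift it.

apply_moves(
  commands=[
    [[0,0,-15],0],
    [[0,0,-40],0],
    [[0,0,-70],0],
    [[0,0,-100],0],
    [[0,0,-120],0],
  ],
)

```text
time: 4.32
ee_pos: [621.7, 203.8, 186.5]
tcp_rot: [[-0.134, 0.991, 0.003], [0.991, 0.134, 0.001], [0.001, 0.003, -1.0]]
ft_force: [0.7, 0.9, 0.2]
width: 21.0
grasp_force: 30.0
```

```bash
python3 -c "
from h import *
go(442.3,-15.2-1.5,184,-1)"
```

```text
at [621.7 203.8 186.5] yaw 7.7 w 21.0 gf 30.0 t 4.3167 tilt [0.003 0.001] j7 -12.0
shift [-194.4 -207.4    1.7] roll 0.152
```

apply_moves(
  commands=[
    [[-12,-13,0],0],
    [[-32,-34,0],0],
    [[-54,-58,0],0],
    [[-76,-81,0],0],
    [[-98,-104,0],0],
  ],
)

```text
time: 4.73
ee_pos: [529.7, 91.5, 183.8]
tcp_rot: [[-0.135, 0.991, -0.0], [0.991, 0.135, -0.0], [-0.0, -0.0, -1.0]]
ft_force: [0.8, 0.2, -1.0]
width: 21.3
grasp_force: 30.0
```

apply_moves(
  commands=[
    [[-22,-24,0],0.03],
    [[-44,-48,0],0.06],
    [[-66,-72,0],0.09],
    [[-86,-92,0],0.12],
    [[-96,-103,0],0.15],
  ],
)

```text
time: 5.15
ee_pos: [438.8, -19.6, 183.9]
tcp_rot: [[0.02, 1.0, -0.003], [1.0, -0.02, -0.002], [-0.002, -0.003, -1.0]]
ft_force: [0.2, 0.3, -0.2]
width: 21.1
grasp_force: 30.0
```

apply_moves(
  commands=[
    [[0,0,10],0],
    [[0,0,30],0],
    [[0,0,50],0],
    [[0,0,60],0],
    [[0,0,60],0],
  ],
)

```text
time: 5.57
ee_pos: [440.8, -16.5, 122.2]
tcp_rot: [[0.015, 1.0, -0.003], [1.0, -0.015, 0.0], [0.0, -0.003, -1.0]]
ft_force: [-0.8, -0.8, -1.0]
width: 21.2
grasp_force: 30.0
```

apply_moves(
  commands=[
    [[0,0,0],0],
    [[0,0,0],0],
    [[0,0,0],0],
    [[0,0,0],0],
    [[0,0,0],0],
  ],
)

```text
time: 5.98
ee_pos: [442.2, -16.5, 124.3]
tcp_rot: [[0.015, 1.0, 0.001], [1.0, -0.015, 0.0], [0.0, 0.001, -1.0]]
ft_force: [0.4, -0.2, -1.4]
width: 21.1
grasp_force: 30.0
```

Run:
```python
from h import *
go(442.3,-15.2-1.5,82,-1)
s=snap('wrist'); W=world(s); cv2.imwrite('pics/w2.png',s['frame'])
p=W.reshape(-1,3); q=p[(p[:,2]>44)&(p[:,2]<56)&(abs(p[:,0]-444)<60)]; print(len(q),q.min(0),q.max(0))
```

```text
at [442.2 -16.5 124.3] yaw -0.9 w 21.1 gf 30.0 t 5.9833 tilt [0.001 0.   ] j7 -2.0
shift [-0.2  0.1 42.3] roll 0.003
19068 [ 392.04926466 -150.06802473   44.00390834] [495.91951475 140.58079738  55.93820143]
```

View pics/w2.png

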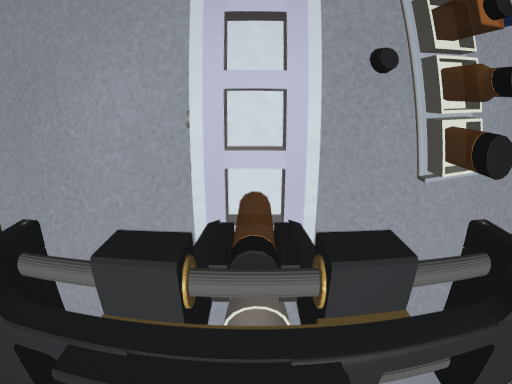

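The wrist view shows the vial above the right end well, its foot at (254,200), in line with the well column at x≈255. I'll lower it gently.

apply_moves(
  commands=[
    [[0,0,10],0],
    [[0,0,22],0],
    [[0,0,32],0],
    [[0,0,39],0],
    [[0,0,41],0],
  ],
)

```text
time: 6.45
ee_pos: [441.5, -16.5, 82.0]
tcp_rot: [[0.015, 1.0, -0.001], [1.0, -0.015, 0.0], [0.0, -0.001, -1.0]]
ft_force: [0.8, -0.2, -0.8]
width: 21.1
grasp_force: 30.0
```

apply_moves(
  commands=[
    [[0,0,0],0],
    [[0,0,0],0],
    [[0,0,0],0],
    [[0,0,0],0],
  ],
)

```text
time: 6.78
ee_pos: [442.1, -16.5, 83.2]
tcp_rot: [[0.015, 1.0, 0.001], [1.0, -0.015, 0.0], [0.0, 0.001, -1.0]]
ft_force: [-0.3, -0.2, -0.4]
width: 21.1
grasp_force: 30.0
```

apply_moves(
  commands=[
    [[0,0,1],0],
    [[0,0,2],0],
    [[0,0,3],0],
    [[0,0,4],0],
    [[0,0,4],0],
  ],
)

```text
time: 7.2
ee_pos: [441.9, -16.5, 78.6]
tcp_rot: [[0.015, 1.0, 0.0], [1.0, -0.015, 0.0], [0.0, 0.0, -1.0]]
ft_force: [0.5, 0.7, -0.0]
width: 21.1
grasp_force: 30.0
```

apply_moves(
  commands=[
    [[0,0,0],0],
    [[0,0,0],0],
    [[0,0,0],0],
  ],
)

```text
time: 7.45
ee_pos: [441.7, -16.5, 78.7]
tcp_rot: [[0.015, 1.0, -0.0], [1.0, -0.015, 0.0], [0.0, -0.0, -1.0]]
ft_force: [-0.6, -0.3, -0.5]
width: 20.8
grasp_force: 30.0
```

apply_moves(
  commands=[
    [[0,0,0.5],0],
    [[0,0,0.5],0],
    [[0,0,1],0],
    [[0,0,1],0],
    [[0,0,1],0],
  ],
)

```text
time: 7.87
ee_pos: [442.0, -16.5, 78.5]
tcp_rot: [[0.015, 1.0, 0.001], [1.0, -0.015, 0.0], [0.0, 0.001, -1.0]]
ft_force: [-1.0, 0.8, 10.5]
width: 20.9
grasp_force: 30.0
```

Run:
```python
from h import *
go(0,0,0,0); s=snap('scene'); 
cv2.imwrite('pics/s2.png',cv2.resize(s['frame'][120:280,230:420],None,fx=3,fy=3)); print(telemetry.sense()['ft_force'])
```

```text
at [442.  -16.5  78.5] yaw -0.9 w 20.9 gf 30.0 t 7.8667 tilt [0.001 0.   ] j7 -2.0
shift [   9.9 -442.2   78.1] roll -0.015
[-0.67623009  0.04964938 10.77515872]
```

View pics/s2.png

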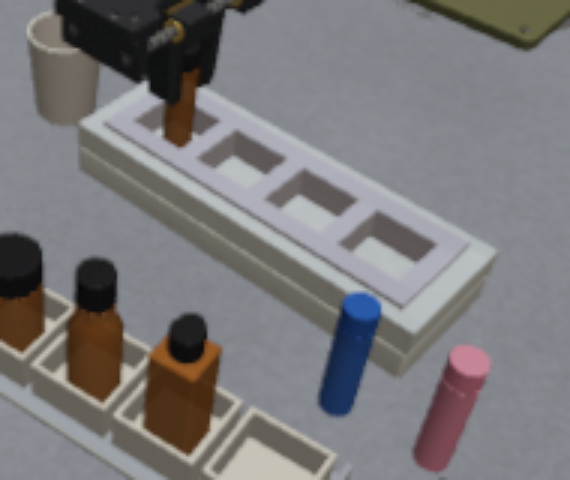

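The scene view shows the vial standing in the right end well at (180,125), and 10 N of contact confirms it is on the floor. I'll relieve that, release and rise.

apply_moves(
  commands=[
    [[0,0,-0.7],0],
    [[0,0,-0.7],0],
    [[0,0,-0.7],0],
  ],
)

```text
time: 8.17
ee_pos: [441.9, -16.5, 78.5]
tcp_rot: [[0.015, 1.0, 0.0], [1.0, -0.015, 0.0], [0.0, 0.0, -1.0]]
ft_force: [0.6, 0.1, 4.2]
width: 21.0
grasp_force: 30.0
```

apply_moves(
  commands=[
    [[0,0,0],0],
    [[0,0,0],0],
    [[0,0,0],0],
    [[0,0,0],0],
    [[0,0,0],0],
  ],
  jaw=0.4,
)

```text
time: 8.58
ee_pos: [441.7, -16.5, 78.3]
tcp_rot: [[0.015, 1.0, -0.0], [1.0, -0.015, 0.0], [0.0, -0.0, -1.0]]
ft_force: [0.8, -0.4, 0.2]
width: 51.6
grasp_force: 0.0
```

apply_moves(
  commands=[
    [[0,0,-10],0],
    [[0,0,-30],0],
    [[0,0,-60],0],
    [[0,0,-90],0],
    [[0,0,-115],0],
  ],
)

```text
time: 9.0
ee_pos: [441.6, -16.6, 195.0]
tcp_rot: [[0.015, 1.0, 0.0], [1.0, -0.015, 0.0], [0.0, 0.0, -1.0]]
ft_force: [0.5, -0.7, -0.3]
width: 52.7
grasp_force: 0.0
```

```bash
python3 -c "
from h import *
go(630.3,145.7,170,7.3)"
```

```text
at [441.6 -16.6 195. ] yaw -0.9 w 52.7 gf 0.0 t 9.0 tilt [0. 0.] j7 -2.0
shift [165.1 186.2  25. ] roll -0.142
```

apply_moves(
  commands=[
    [[10,12,0],0],
    [[28,32,0],0],
    [[48,54,0],0],
    [[68,76,0],0],
    [[88,99,0],0],
  ],
)

```text
time: 9.42
ee_pos: [542.5, 70.9, 193.5]
tcp_rot: [[0.015, 1.0, -0.001], [1.0, -0.015, -0.0], [-0.0, -0.001, -1.0]]
ft_force: [0.2, -0.6, 0.5]
width: 52.7
grasp_force: 0.0
```

apply_moves(
  commands=[
    [[20,23,0],-0.03],
    [[40,46,0],-0.06],
    [[58,66,0],-0.09],
    [[71,80,5],-0.12],
    [[77,87,10],-0.14],
  ],
)

```text
time: 9.83
ee_pos: [631.7, 148.6, 183.0]
tcp_rot: [[-0.129, 0.992, 0.002], [0.992, 0.129, 0.002], [0.002, 0.002, -1.0]]
ft_force: [0.2, 0.1, -0.4]
width: 52.6
grasp_force: 0.0
```

apply_moves(
  commands=[
    [[0,0,0],0],
    [[0,0,0],0],
    [[0,0,0],0],
    [[0,0,0],0],
  ],
)

```text
time: 10.17
ee_pos: [629.5, 144.1, 183.7]
tcp_rot: [[-0.123, 0.992, -0.001], [0.992, 0.123, -0.001], [-0.001, -0.001, -1.0]]
ft_force: [0.5, -0.4, -0.2]
width: 53.0
grasp_force: 0.0
```

```bash
python3 look.py 3;  python3 -c "
from h import *
go(630.3,145.7,57,7.3)"
```

```text
slim few 0
sqcap 508 mid [631.  146.3 102. ] rect [631.  146.4] [19.1 19.3] 53.3 zmed 104.8
sqbody 716 mid [630.9 146.4  86.8] rect [630.8 146.5] [30.  29.8] 6.9 zmed 87.8
neck 438 mid [637.4  89.7 108. ] rect [636.8  90.2] [23.1 15.8] 6.6 zmed 109.9
jar 667 mid [645.4  21.1  84. ] rect [645.9  21. ] [36.7 28.2] 7.9 zmed 86.0
at [629.7 144.3 183.9] yaw 7.1 w 53.0 gf 0.0 t 10.2167 tilt [-0.    -0.001] j7 -8.0
shift [  1.4   0.8 126.9] roll -0.004
```

The square bottle is at (630.7, 146.3), yaw about 6.9°, with a 30×30 mm body. The tool's yaw matches.

apply_moves(
  commands=[
    [[1,0,12],0],
    [[2,1,36],0],
    [[2,1,60],0],
    [[2,1,76],0],
    [[2,1,84],0],
  ],
)

```text
time: 10.63
ee_pos: [628.9, 147.1, 96.5]
tcp_rot: [[-0.124, 0.992, -0.004], [0.992, 0.124, -0.001], [-0.001, -0.005, -1.0]]
ft_force: [0.1, -0.7, 0.5]
width: 52.9
grasp_force: 0.0
```

apply_moves(
  commands=[
    [[0,0,12],0],
    [[0,0,24],0],
    [[0,0,34],0],
    [[0,0,41],0],
    [[0,0,43],0],
  ],
)

```text
time: 11.05
ee_pos: [630.4, 147.7, 55.2]
tcp_rot: [[-0.125, 0.992, -0.002], [0.992, 0.125, -0.0], [-0.0, -0.002, -1.0]]
ft_force: [-0.5, 0.2, -1.1]
width: 53.3
grasp_force: 0.0
```

apply_moves(
  commands=[
    [[0,0,0],0],
    [[0,0,0],0],
    [[0,0,0],0],
    [[0,0,0],0],
  ],
)

```text
time: 11.38
ee_pos: [631.5, 147.9, 57.1]
tcp_rot: [[-0.125, 0.992, 0.001], [0.992, 0.125, 0.0], [0.0, 0.001, -1.0]]
ft_force: [0.7, -0.0, -0.1]
width: 53.1
grasp_force: 0.0
```

apply_moves(
  commands=[
    [[0,0,0],0],
    [[0,0,0],0],
    [[0,0,0],0],
    [[0,0,0],0],
    [[0,0,0],0],
  ],
  jaw=1,
)

```text
time: 11.8
ee_pos: [631.1, 147.7, 56.5]
tcp_rot: [[-0.125, 0.992, 0.0], [0.992, 0.125, 0.0], [0.0, 0.0, -1.0]]
ft_force: [0.5, -0.3, 0.8]
width: 29.2
grasp_force: 30.0
```

apply_moves(
  commands=[
    [[0,0,0],0],
    [[0,0,0],0],
    [[0,0,0],0],
  ],
)

```text
time: 12.05
ee_pos: [631.1, 147.8, 56.5]
tcp_rot: [[-0.125, 0.992, 0.0], [0.992, 0.125, 0.0], [0.0, 0.0, -1.0]]
ft_force: [-1.3, 1.1, 1.1]
width: 29.8
grasp_force: 30.0
```

apply_moves(
  commands=[
    [[0,0,-15],0],
    [[0,0,-40],0],
    [[0,0,-70],0],
    [[0,0,-100],0],
    [[0,0,-125],0],
  ],
)

```text
time: 12.47
ee_pos: [631.1, 147.7, 183.1]
tcp_rot: [[-0.125, 0.992, 0.001], [0.992, 0.125, 0.0], [0.0, 0.001, -1.0]]
ft_force: [0.2, 0.1, -1.1]
width: 29.9
grasp_force: 30.0
```

```bash
python3 -c "
from h import *
go(443.3,46.2,181,-1)"
```

```text
at [631.1 147.7 183.1] yaw 7.2 w 29.9 gf 30.0 t 12.4667 tilt [0.001 0.   ] j7 -8.0
shift [ -77.3 -199.     1.9] roll 0.142
```

apply_moves(
  commands=[
    [[-5,-12,0],0],
    [[-13,-33,0],0],
    [[-22,-56,0],0],
    [[-31,-79,0],0],
    [[-39,-102,0],0],
  ],
)

```text
time: 12.88
ee_pos: [533.4, 95.6, 181.3]
tcp_rot: [[-0.125, 0.992, -0.0], [0.992, 0.125, -0.0], [-0.0, -0.0, -1.0]]
ft_force: [0.2, -0.4, -0.9]
width: 29.8
grasp_force: 30.0
```

apply_moves(
  commands=[
    [[-9,-23,0],0.03],
    [[-18,-46,0],0.06],
    [[-28,-70,0],0.09],
    [[-35,-88,0],0.12],
    [[-38,-97,0],0.14],
  ],
)

```text
time: 13.3
ee_pos: [440.2, 44.9, 181.4]
tcp_rot: [[0.018, 1.0, -0.003], [1.0, -0.018, -0.001], [-0.001, -0.003, -1.0]]
ft_force: [-0.7, -0.5, -1.7]
width: 29.7
grasp_force: 30.0
```

apply_moves(
  commands=[
    [[0,0,10],0],
    [[0,0,30],0],
    [[0,0,50],0],
    [[0,0,60],0],
    [[0,0,60],0],
  ],
)

```text
time: 13.72
ee_pos: [442.9, 46.9, 119.7]
tcp_rot: [[0.015, 1.0, -0.003], [1.0, -0.015, -0.0], [-0.0, -0.003, -1.0]]
ft_force: [-1.0, -0.0, -1.2]
width: 29.8
grasp_force: 30.0
```

apply_moves(
  commands=[
    [[0,0,0],0],
    [[0,0,0],0],
    [[0,0,0],0],
    [[0,0,0],0],
    [[0,0,0],0],
  ],
)

```text
time: 14.13
ee_pos: [443.6, 46.7, 122.0]
tcp_rot: [[0.015, 1.0, 0.001], [1.0, -0.015, 0.0], [0.0, 0.001, -1.0]]
ft_force: [0.0, 0.2, -1.5]
width: 29.8
grasp_force: 30.0
```

Run:
```python
from h import *
go(443.3,46.2,74,-1)
s=snap('wrist'); cv2.imwrite('pics/w4.png',s['frame'])
```

```text
at [443.6  46.7 122. ] yaw -0.9 w 29.8 gf 30.0 t 14.1333 tilt [0.001 0.   ] j7 -8.0
shift [-0.5 -0.4 48. ] roll 0.002
```

View pics/w4.png

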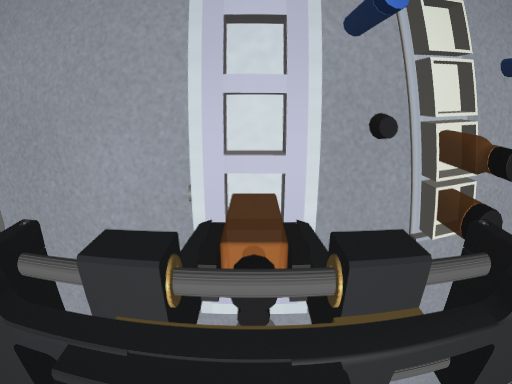

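The wrist view shows the square bottle's foot at (255,210), centred over the second well from the right and squared to it. I'll lower it.

apply_moves(
  commands=[
    [[0,0,10],0],
    [[0,0,24],0],
    [[0,0,36],0],
    [[0,0,43],0],
    [[0,0,46],0],
  ],
)

```text
time: 14.6
ee_pos: [442.9, 46.6, 74.7]
tcp_rot: [[0.015, 1.0, -0.001], [1.0, -0.015, -0.0], [-0.0, -0.001, -1.0]]
ft_force: [0.5, 0.6, -0.6]
width: 30.0
grasp_force: 30.0
```

apply_moves(
  commands=[
    [[0,0,0],0],
    [[0,0,0],0],
    [[0,0,0],0],
    [[0,0,0],0],
  ],
)

```text
time: 14.93
ee_pos: [443.5, 46.6, 75.9]
tcp_rot: [[0.015, 1.0, 0.001], [1.0, -0.015, 0.0], [0.0, 0.001, -1.0]]
ft_force: [-0.6, -0.3, -0.5]
width: 29.9
grasp_force: 30.0
```

apply_moves(
  commands=[
    [[0,0,1],0],
    [[0,0,2],0],
    [[0,0,3],0],
    [[0,0,4],0],
    [[0,0,4],0],
  ],
)

```text
time: 15.35
ee_pos: [443.2, 46.6, 71.4]
tcp_rot: [[0.015, 1.0, 0.0], [1.0, -0.015, 0.0], [0.0, 0.0, -1.0]]
ft_force: [0.3, -0.0, 1.7]
width: 29.8
grasp_force: 30.0
```

apply_moves(
  commands=[
    [[0,0,0],0],
    [[0,0,0],0],
    [[0,0,0],0],
  ],
)

```text
time: 15.6
ee_pos: [443.2, 46.6, 71.4]
tcp_rot: [[0.015, 1.0, 0.0], [1.0, -0.015, 0.0], [0.0, 0.0, -1.0]]
ft_force: [-0.0, -0.2, 1.0]
width: 30.2
grasp_force: 30.0
```

It is in light contact, so I'll release.

apply_moves(
  commands=[
    [[0,0,0],0],
    [[0,0,0],0],
    [[0,0,0],0],
    [[0,0,0],0],
    [[0,0,0],0],
  ],
  jaw=0.35,
)

```text
time: 16.02
ee_pos: [443.2, 46.5, 71.4]
tcp_rot: [[0.015, 1.0, -0.0], [1.0, -0.015, 0.0], [0.0, -0.0, -1.0]]
ft_force: [-0.1, -0.3, 0.4]
width: 56.8
grasp_force: 0.0
```

apply_moves(
  commands=[
    [[0,0,-10],0],
    [[0,0,-30],0],
    [[0,0,-60],0],
    [[0,0,-90],0],
    [[0,0,-120],0],
  ],
)

```text
time: 16.43
ee_pos: [442.5, 46.5, 192.6]
tcp_rot: [[0.015, 1.0, -0.001], [1.0, -0.015, -0.0], [-0.0, -0.001, -1.0]]
ft_force: [0.4, -0.3, -0.5]
width: 57.2
grasp_force: 0.0
```

```bash
python3 -c "
from h import *
go(637.7,85.7,185,7.8)"
```

```text
at [442.5  46.5 192.6] yaw -0.9 w 57.2 gf 0.0 t 16.4333 tilt [-0.001 -0.   ] j7 -9.0
shift [ 42.2 194.6   7.3] roll -0.151
```

apply_moves(
  commands=[
    [[2,12,0],0],
    [[7,33,0],0],
    [[12,56,0],0],
    [[17,79,0],0],
    [[22,102,0],0],
  ],
)

```text
time: 16.85
ee_pos: [546.2, 67.2, 191.6]
tcp_rot: [[0.015, 1.0, -0.0], [1.0, -0.015, 0.0], [0.0, -0.0, -1.0]]
ft_force: [0.7, -0.1, 0.5]
width: 57.5
grasp_force: 0.0
```

apply_moves(
  commands=[
    [[5,23,0],-0.03],
    [[10,46,0],-0.06],
    [[15,66,0],-0.09],
    [[18,84,3],-0.12],
    [[20,92,6],-0.15],
  ],
)

```text
time: 17.27
ee_pos: [639.8, 86.0, 185.1]
tcp_rot: [[-0.136, 0.991, 0.002], [0.991, 0.136, 0.0], [0.0, 0.002, -1.0]]
ft_force: [0.6, 0.1, -0.3]
width: 57.7
grasp_force: 0.0
```

apply_moves(
  commands=[
    [[0,0,0],0],
    [[0,0,0],0],
    [[0,0,0],0],
    [[0,0,0],0],
  ],
)

```text
time: 17.6
ee_pos: [636.6, 85.3, 185.6]
tcp_rot: [[-0.134, 0.991, -0.001], [0.991, 0.134, -0.0], [-0.0, -0.001, -1.0]]
ft_force: [0.2, 0.7, -0.2]
width: 57.3
grasp_force: 0.0
```

```bash
python3 look.py 5;  python3 -c "
from h import *
go(637.7,85.7,79,7.8)"
```

```text
slim few 0
sqcap few 0
sqbody few 0
neck 709 mid [637.4  86.3 107.9] rect [637.4  86.3] [22.2 22.8] 6.6 zmed 109.8
jar 1204 mid [645.3  25.8  82.9] rect [645.4  26.4] [36.7 35.1] 7.5 zmed 85.9
at [636.8  85.4 185.7] yaw 7.7 w 57.1 gf 0.0 t 17.65 tilt [-0.001 -0.   ] j7 -3.0
shift [  0.2   1.  106.7] roll -0.002
```

apply_moves(
  commands=[
    [[0,0,12],0],
    [[0,0,34],0],
    [[0,0,54],0],
    [[0,0,68],0],
    [[0,0,74],0],
  ],
)

```text
time: 18.07
ee_pos: [635.6, 85.4, 108.5]
tcp_rot: [[-0.135, 0.991, -0.005], [0.991, 0.135, -0.001], [-0.0, -0.005, -1.0]]
ft_force: [0.4, 0.4, -0.5]
width: 57.5
grasp_force: 0.0
```

apply_moves(
  commands=[
    [[0,0,10],0],
    [[0,0,20],0],
    [[0,0,28],0],
    [[0,0,32],0],
    [[0,0,32],0],
  ],
)

```text
time: 18.48
ee_pos: [637.2, 85.6, 78.5]
tcp_rot: [[-0.135, 0.991, -0.001], [0.991, 0.135, -0.0], [0.0, -0.001, -1.0]]
ft_force: [0.4, -0.3, 0.1]
width: 57.5
grasp_force: 0.0
```

apply_moves(
  commands=[
    [[0,0,0],0],
    [[0,0,0],0],
    [[0,0,0],0],
    [[0,0,0],0],
  ],
)

```text
time: 18.82
ee_pos: [638.1, 85.7, 80.0]
tcp_rot: [[-0.135, 0.991, 0.001], [0.991, 0.135, 0.0], [0.0, 0.001, -1.0]]
ft_force: [0.7, 0.2, -1.2]
width: 57.4
grasp_force: 0.0
```

apply_moves(
  commands=[
    [[0,0,0],0],
    [[0,0,0],0],
    [[0,0,0],0],
    [[0,0,0],0],
    [[0,0,0],0],
  ],
  jaw=1,
)

```text
time: 19.23
ee_pos: [637.7, 85.7, 79.4]
tcp_rot: [[-0.135, 0.991, -0.0], [0.991, 0.135, 0.0], [0.0, -0.0, -1.0]]
ft_force: [0.1, -0.1, 0.5]
width: 26.0
grasp_force: 0.0
```

apply_moves(
  commands=[
    [[0,0,0],0],
    [[0,0,0],0],
    [[0,0,0],0],
    [[0,0,0],0],
  ],
)

```text
time: 19.57
ee_pos: [637.8, 85.7, 79.4]
tcp_rot: [[-0.135, 0.991, 0.0], [0.991, 0.135, 0.0], [0.0, 0.0, -1.0]]
ft_force: [0.4, -0.2, 0.6]
width: 23.1
grasp_force: 30.0
```

apply_moves(
  commands=[
    [[0,0,-15],0],
    [[0,0,-40],0],
    [[0,0,-70],0],
    [[0,0,-100],0],
    [[0,0,-125],0],
  ],
)

```text
time: 19.98
ee_pos: [637.9, 85.6, 206.3]
tcp_rot: [[-0.135, 0.991, 0.001], [0.991, 0.135, 0.0], [0.0, 0.001, -1.0]]
ft_force: [0.4, -0.2, -0.5]
width: 22.8
grasp_force: 30.0
```

```bash
python3 -c "
from h import *
go(444.4,104.5,204,-1)"
```

```text
at [637.9  85.6 206.3] yaw 7.7 w 22.8 gf 30.0 t 19.9833 tilt [0.001 0.   ] j7 -3.0
shift [  44.7 -189.2    2.1] roll 0.152
```

apply_moves(
  commands=[
    [[3,-12,0],0],
    [[8,-33,0],0],
    [[13,-55,0],0],
    [[18,-77,0],0],
    [[23,-98,0],0],
  ],
)

```text
time: 20.4
ee_pos: [536.1, 95.2, 204.4]
tcp_rot: [[-0.135, 0.991, -0.0], [0.991, 0.135, 0.0], [0.0, -0.0, -1.0]]
ft_force: [-0.8, -0.1, 0.3]
width: 22.8
grasp_force: 30.0
```

apply_moves(
  commands=[
    [[5,-22,0],0.03],
    [[10,-44,0],0.06],
    [[15,-66,0],0.09],
    [[20,-83,0],0.12],
    [[22,-91,0],0.15],
  ],
)

```text
time: 20.82
ee_pos: [441.3, 104.9, 204.4]
tcp_rot: [[0.015, 1.0, -0.003], [1.0, -0.015, -0.0], [-0.0, -0.003, -1.0]]
ft_force: [0.1, 0.0, -1.3]
width: 22.9
grasp_force: 30.0
```

apply_moves(
  commands=[
    [[0,0,10],0],
    [[0,0,30],0],
    [[0,0,50],0],
    [[0,0,60],0],
    [[0,0,60],0],
  ],
)

```text
time: 21.23
ee_pos: [443.2, 104.6, 142.8]
tcp_rot: [[0.015, 1.0, -0.004], [1.0, -0.015, -0.001], [-0.001, -0.004, -1.0]]
ft_force: [-0.6, 0.4, -1.6]
width: 22.9
grasp_force: 30.0
```

apply_moves(
  commands=[
    [[0,0,0],0],
    [[0,0,0],0],
    [[0,0,0],0],
    [[0,0,0],0],
    [[0,0,0],0],
  ],
)

```text
time: 21.65
ee_pos: [444.8, 104.9, 145.0]
tcp_rot: [[0.015, 1.0, 0.001], [1.0, -0.015, 0.001], [0.001, 0.001, -1.0]]
ft_force: [0.8, -0.3, -0.7]
width: 23.0
grasp_force: 30.0
```

Run:
```python
from h import *
go(444.4,104.5,94.4,-1)
s=snap('wrist'); cv2.imwrite('pics/w6.png',s['frame'])
```

```text
at [444.8 104.9 145. ] yaw -0.9 w 23.0 gf 30.0 t 21.65 tilt [0.001 0.001] j7 -14.0
shift [-0.5 -0.5 50.6] roll 0.002
```

View pics/w6.png

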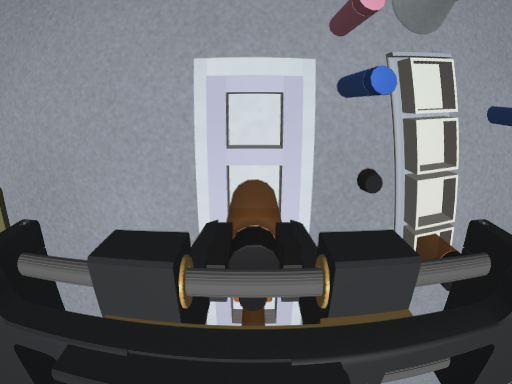

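The necked bottle hangs upright over the third well from the right, its foot at (254,195) and centred on the column. I'll lower it.

apply_moves(
  commands=[
    [[0,0,10],0],
    [[0,0,24],0],
    [[0,0,36],0],
    [[0,0,43],0],
    [[0,0,46],0],
  ],
)

```text
time: 22.12
ee_pos: [444.1, 104.7, 97.7]
tcp_rot: [[0.015, 1.0, -0.001], [1.0, -0.015, -0.0], [-0.0, -0.001, -1.0]]
ft_force: [0.0, 0.1, -0.3]
width: 22.8
grasp_force: 30.0
```

apply_moves(
  commands=[
    [[0,0,0],0],
    [[0,0,0],0],
    [[0,0,0],0],
    [[0,0,0],0],
  ],
)

```text
time: 22.45
ee_pos: [444.8, 104.9, 98.9]
tcp_rot: [[0.015, 1.0, 0.001], [1.0, -0.015, 0.0], [0.0, 0.001, -1.0]]
ft_force: [-0.1, -0.3, -1.3]
width: 22.5
grasp_force: 30.0
```

apply_moves(
  commands=[
    [[0,0,1],0],
    [[0,0,2],0],
    [[0,0,3],0],
    [[0,0,4],0],
    [[0,0,4],0],
  ],
)

```text
time: 22.87
ee_pos: [444.4, 104.8, 94.3]
tcp_rot: [[0.015, 1.0, 0.0], [1.0, -0.015, 0.0], [0.0, 0.0, -1.0]]
ft_force: [-0.1, 0.2, -1.2]
width: 22.6
grasp_force: 30.0
```

apply_moves(
  commands=[
    [[0,0,0],0],
    [[0,0,0],0],
    [[0,0,0],0],
  ],
)

```text
time: 23.12
ee_pos: [444.4, 104.8, 94.4]
tcp_rot: [[0.015, 1.0, -0.0], [1.0, -0.015, 0.0], [0.0, -0.0, -1.0]]
ft_force: [0.6, -0.5, -0.3]
width: 22.8
grasp_force: 30.0
```

apply_moves(
  commands=[
    [[0,0,0.2],0],
    [[0,0,0.4],0],
    [[0,0,0.4],0],
    [[0,0,0.4],0],
  ],
)

```text
time: 23.45
ee_pos: [444.4, 104.8, 94.3]
tcp_rot: [[0.015, 1.0, 0.0], [1.0, -0.015, 0.0], [0.0, 0.0, -1.0]]
ft_force: [-1.2, -1.4, 5.1]
width: 22.6
grasp_force: 30.0
```

apply_moves(
  commands=[
    [[0,0,0],0],
    [[0,0,0],0],
    [[0,0,0],0],
    [[0,0,0],0],
    [[0,0,0],0],
  ],
  jaw=0.35,
)

```text
time: 23.87
ee_pos: [444.4, 104.8, 93.9]
tcp_rot: [[0.015, 1.0, -0.0], [1.0, -0.015, 0.0], [0.0, -0.0, -1.0]]
ft_force: [0.2, 0.1, 0.1]
width: 54.4
grasp_force: 0.0
```

apply_moves(
  commands=[
    [[0,0,-10],0],
    [[0,0,-30],0],
    [[0,0,-60],0],
    [[0,0,-85],0],
    [[0,0,-95],0],
  ],
)

```text
time: 24.28
ee_pos: [445.5, 105.0, 191.6]
tcp_rot: [[0.015, 1.0, 0.004], [1.0, -0.015, 0.001], [0.001, 0.004, -1.0]]
ft_force: [1.0, -0.3, -1.6]
width: 57.2
grasp_force: 0.0
```

```bash
python3 -c "
from h import *
go(645.2,25.6,175,7.8)"
```

```text
at [445.5 105.  191.6] yaw -0.9 w 57.2 gf 0.0 t 24.2833 tilt [0.004 0.001] j7 -15.0
shift [-76.3 200.8  17.3] roll -0.151
```

apply_moves(
  commands=[
    [[-5,12,0],0],
    [[-13,33,0],0],
    [[-21,56,0],0],
    [[-30,79,0],0],
    [[-38,102,0],0],
  ],
  jaw=0.25,
)

```text
time: 24.7
ee_pos: [546.6, 64.6, 189.0]
tcp_rot: [[0.015, 1.0, -0.0], [1.0, -0.015, -0.0], [-0.0, -0.0, -1.0]]
ft_force: [0.4, 0.0, 0.5]
width: 65.9
grasp_force: 0.0
```

apply_moves(
  commands=[
    [[-9,23,0],-0.03],
    [[-18,46,0],-0.06],
    [[-28,70,0],-0.09],
    [[-35,90,5],-0.12],
    [[-38,98,10],-0.15],
  ],
)

```text
time: 25.12
ee_pos: [646.1, 23.7, 178.8]
tcp_rot: [[-0.134, 0.991, 0.003], [0.991, 0.134, -0.001], [-0.001, 0.003, -1.0]]
ft_force: [0.5, -0.4, 0.3]
width: 66.0
grasp_force: 0.0
```

apply_moves(
  commands=[
    [[0,0,0],0],
    [[0,0,0],0],
    [[0,0,0],0],
    [[0,0,0],0],
  ],
)

```text
time: 25.45
ee_pos: [642.4, 26.7, 179.3]
tcp_rot: [[-0.135, 0.991, -0.001], [0.991, 0.135, 0.0], [0.001, -0.001, -1.0]]
ft_force: [0.4, -0.3, 0.4]
width: 66.0
grasp_force: 0.0
```

```bash
python3 look.py 7;  python3 -c "
from h import *
go(645.2,25.6,51,7.8)"
```

```text
slim few 0
sqcap few 0
sqbody few 0
neck few 0
jar 1551 mid [645.6  25.   83.1] rect [645.3  25. ] [37.1 37.4] 16.0 zmed 85.9
at [642.5  26.6 179.4] yaw 7.8 w 66.1 gf 0.0 t 25.5 tilt [-0.  0.] j7 2.0
shift [ -1.4   2.5 128.4] roll -0.001
```

apply_moves(
  commands=[
    [[-1,1,12],0],
    [[-1,2,36],0],
    [[-1,2,60],0],
    [[-1,2,76],0],
    [[-1,2,84],0],
  ],
)

```text
time: 25.92
ee_pos: [643.3, 25.3, 92.1]
tcp_rot: [[-0.135, 0.991, -0.005], [0.991, 0.135, -0.0], [0.0, -0.005, -1.0]]
ft_force: [-0.5, -0.7, 0.9]
width: 65.9
grasp_force: 0.0
```

apply_moves(
  commands=[
    [[0,0,12],0],
    [[0,0,24],0],
    [[0,0,34],0],
    [[0,0,41],0],
    [[0,0,44],0],
  ],
)

```text
time: 26.33
ee_pos: [644.9, 25.1, 49.9]
tcp_rot: [[-0.135, 0.991, -0.001], [0.991, 0.135, 0.0], [0.0, -0.001, -1.0]]
ft_force: [0.1, 1.0, -0.8]
width: 66.3
grasp_force: 0.0
```

apply_moves(
  commands=[
    [[0,0,0],0],
    [[0,0,0],0],
    [[0,0,0],0],
    [[0,0,0],0],
  ],
)

```text
time: 26.67
ee_pos: [645.9, 25.1, 51.7]
tcp_rot: [[-0.135, 0.991, 0.001], [0.991, 0.135, 0.0], [0.0, 0.001, -1.0]]
ft_force: [0.2, 0.8, 0.3]
width: 66.1
grasp_force: 0.0
```

apply_moves(
  commands=[
    [[0,0,0],0],
    [[0,0,0],0],
    [[0,0,0],0],
    [[0,0,0],0],
    [[0,0,0],0],
  ],
  jaw=1,
)

```text
time: 27.08
ee_pos: [645.5, 25.1, 51.1]
tcp_rot: [[-0.135, 0.991, 0.0], [0.991, 0.135, 0.0], [0.0, 0.0, -1.0]]
ft_force: [0.2, 0.6, 0.1]
width: 37.1
grasp_force: 30.0
```

apply_moves(
  commands=[
    [[0,0,0],0],
    [[0,0,0],0],
    [[0,0,0],0],
    [[0,0,0],0],
  ],
)

```text
time: 27.42
ee_pos: [645.5, 25.1, 51.1]
tcp_rot: [[-0.135, 0.991, 0.0], [0.991, 0.135, 0.0], [0.0, 0.0, -1.0]]
ft_force: [0.2, -0.5, 1.4]
width: 37.1
grasp_force: 30.0
```

apply_moves(
  commands=[
    [[0,0,-15],0],
    [[0,0,-40],0],
    [[0,0,-70],0],
    [[0,0,-100],0],
    [[0,0,-130],0],
  ],
)

```text
time: 27.83
ee_pos: [644.6, 25.0, 181.8]
tcp_rot: [[-0.135, 0.991, -0.002], [0.991, 0.135, -0.0], [0.0, -0.002, -1.0]]
ft_force: [0.7, -0.1, -1.6]
width: 37.4
grasp_force: 30.0
```

```bash
python3 -c "
from h import *
go(445.4,164.8,181,-1)"
```

```text
at [644.6  25.  181.8] yaw 7.7 w 37.4 gf 30.0 t 27.8333 tilt [-0.002 -0.   ] j7 2.0
shift [ 165.3 -178.6    1.1] roll 0.152
```

apply_moves(
  commands=[
    [[10,-11,0],0],
    [[27,-29,0],0],
    [[46,-50,0],0],
    [[65,-71,0],0],
    [[84,-92,0],0],
  ],
)

```text
time: 28.25
ee_pos: [541.4, 96.4, 180.8]
tcp_rot: [[-0.134, 0.991, -0.001], [0.991, 0.134, 0.0], [0.0, -0.001, -1.0]]
ft_force: [-0.5, 0.8, -1.5]
width: 37.6
grasp_force: 30.0
```

apply_moves(
  commands=[
    [[19,-20,0],0.03],
    [[38,-41,0],0.06],
    [[57,-62,0],0.09],
    [[73,-79,0],0.12],
    [[81,-87,0],0.15],
  ],
)

```text
time: 28.67
ee_pos: [442.2, 166.3, 180.8]
tcp_rot: [[0.013, 1.0, -0.004], [1.0, -0.013, 0.0], [0.0, -0.004, -1.0]]
ft_force: [-0.6, 0.7, -1.8]
width: 36.9
grasp_force: 30.0
```

apply_moves(
  commands=[
    [[0,0,10],0],
    [[0,0,30],0],
    [[0,0,50],0],
    [[0,0,62],0],
    [[0,0,65],0],
  ],
)

```text
time: 29.08
ee_pos: [444.6, 164.2, 114.3]
tcp_rot: [[0.015, 1.0, -0.003], [1.0, -0.015, -0.001], [-0.001, -0.003, -1.0]]
ft_force: [-0.1, -0.6, -0.9]
width: 37.1
grasp_force: 30.0
```

apply_moves(
  commands=[
    [[0,0,0],0],
    [[0,0,0],0],
    [[0,0,0],0],
    [[0,0,0],0],
    [[0,0,0],0],
  ],
)

```text
time: 29.5
ee_pos: [446.2, 164.7, 116.7]
tcp_rot: [[0.015, 1.0, 0.001], [1.0, -0.015, 0.001], [0.001, 0.001, -1.0]]
ft_force: [0.9, -0.7, -1.1]
width: 37.5
grasp_force: 30.0
```

Run:
```python
from h import *
go(445.4,164.8,66.1,-1)
s=snap('wrist'); cv2.imwrite('pics/w8.png',s['frame'])
```

```text
at [446.2 164.7 116.7] yaw -0.9 w 37.5 gf 30.0 t 29.5 tilt [0.001 0.001] j7 -20.0
shift [ 0.1 -0.8 50.6] roll 0.002
```

View pics/w8.png

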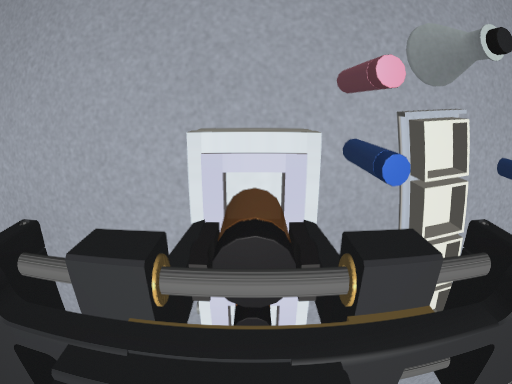

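The jar's foot at (254,205) is centred over the left end well, which spans columns 224–284. The flask at (435,55) and the look-alikes are untouched. I'll lower the jar in stages while watching the force.

apply_moves(
  commands=[
    [[0,-0.5,8],0],
    [[0,-0.5,16],0],
    [[0,-0.5,24],0],
    [[0,-0.5,30],0],
    [[0,-0.5,34],0],
  ],
)

```text
time: 29.97
ee_pos: [444.8, 164.3, 80.7]
tcp_rot: [[0.015, 1.0, -0.002], [1.0, -0.015, -0.001], [-0.001, -0.002, -1.0]]
ft_force: [0.9, -0.3, -1.8]
width: 37.1
grasp_force: 30.0
```

apply_moves(
  commands=[
    [[0,0,3],0],
    [[0,0,6],0],
    [[0,0,9],0],
    [[0,0,12],0],
    [[0,0,12],0],
  ],
)

```text
time: 30.38
ee_pos: [445.1, 164.5, 69.6]
tcp_rot: [[0.015, 1.0, -0.0], [1.0, -0.015, -0.0], [-0.0, -0.0, -1.0]]
ft_force: [0.4, 0.7, -1.0]
width: 37.2
grasp_force: 30.0
```

apply_moves(
  commands=[
    [[0,0,1],0],
    [[0,0,2],0],
    [[0,0,3],0],
    [[0,0,4],0],
    [[0,0,4],0],
  ],
)

```text
time: 30.8
ee_pos: [445.4, 164.6, 66.0]
tcp_rot: [[0.015, 1.0, 0.0], [1.0, -0.015, 0.0], [0.0, 0.0, -1.0]]
ft_force: [-0.4, 0.3, -1.3]
width: 37.3
grasp_force: 30.0
```

apply_moves(
  commands=[
    [[0,0,0],0],
    [[0,0,0],0],
    [[0,0,0],0],
  ],
)

```text
time: 31.05
ee_pos: [445.3, 164.5, 66.0]
tcp_rot: [[0.015, 1.0, -0.0], [1.0, -0.015, 0.0], [0.0, -0.0, -1.0]]
ft_force: [0.2, 0.3, -1.3]
width: 37.4
grasp_force: 30.0
```

apply_moves(
  commands=[
    [[0,0,0.2],0],
    [[0,0,0.4],0],
    [[0,0,0.4],0],
    [[0,0,0.4],0],
  ],
)

```text
time: 31.38
ee_pos: [445.3, 164.5, 66.0]
tcp_rot: [[0.015, 1.0, 0.0], [1.0, -0.015, 0.0], [0.0, 0.0, -1.0]]
ft_force: [-0.0, 0.5, 6.3]
width: 37.1
grasp_force: 30.0
```

apply_moves(
  commands=[
    [[0,0,0],0],
    [[0,0,0],0],
    [[0,0,0],0],
    [[0,0,0],0],
    [[0,0,0],0],
  ],
  jaw=0.25,
)

```text
time: 31.8
ee_pos: [445.3, 164.5, 65.5]
tcp_rot: [[0.015, 1.0, -0.0], [1.0, -0.015, 0.0], [0.0, -0.0, -1.0]]
ft_force: [0.3, 0.1, 0.2]
width: 65.6
grasp_force: 0.0
```

apply_moves(
  commands=[
    [[0,0,-10],0],
    [[0,0,-30],0],
    [[0,0,-60],0],
    [[0,0,-95],0],
    [[0,0,-130],0],
  ],
)

```text
time: 32.22
ee_pos: [444.6, 164.1, 197.4]
tcp_rot: [[0.015, 1.0, -0.001], [1.0, -0.015, -0.0], [-0.0, -0.001, -1.0]]
ft_force: [1.4, 0.6, -0.2]
width: 66.0
grasp_force: 0.0
```

apply_moves(
  commands=[
    [[20,15,-20],0],
    [[50,40,-20],0],
    [[85,60,-20],0],
    [[120,80,-20],0],
    [[150,90,-20],0],
  ],
)

```text
time: 32.63
ee_pos: [539.5, 315.4, 216.9]
tcp_rot: [[0.015, 1.0, 0.003], [1.0, -0.015, 0.002], [0.002, 0.003, -1.0]]
ft_force: [1.8, -0.2, 0.5]
width: 66.2
grasp_force: 0.0
```

apply_moves(
  commands=[
    [[30,0,0],0],
    [[60,0,0],0],
    [[80,0,0],0],
    [[80,0,0],0],
    [[80,0,0],0],
  ],
)

```text
time: 33.05
ee_pos: [537.8, 394.2, 215.7]
tcp_rot: [[0.012, 1.0, -0.001], [1.0, -0.012, 0.0], [-0.0, -0.001, -1.0]]
ft_force: [-0.1, 0.0, -0.5]
width: 66.3
grasp_force: 0.0
```

Run:
```python
from h import *
s=snap('top'); W=world(s); p=W.reshape(-1,3); p=p[np.isfinite(p[:,2])]
for n,x,y,zt in [('slim',442.3,-15,115),('sq',443.3,45,120),('neck',444.4,105,125),('jar',445.4,165,101),('flask',623,295,104),('blueL',538.5,197,90),('pink',531,260,90)]:
    q=p[(abs(p[:,2]-zt)<6)&(np.hypot(p[:,0]-x,p[:,1]-y)<28)]
    print(n,len(q),((q.max(0)+q.min(0))/2).round(1) if len(q) else '',np.ptp(q,axis=0).round(1) if len(q) else '')
a=s['frame']; b=snap('scene')['frame']
cv2.imwrite('pics/end.png',np.vstack([a[130:330,100:380],b[100:300,180:460]]).repeat(1,0))
```

```text
slim 101 [441.3 -14.6 114.9] [20.8 21.   7.8]
sq 84 [442.1  44.7 120. ] [17.1 17.4  6.8]
neck 121 [443.8 105.2 125.1] [22.8 21.2  6.7]
jar 292 [444.  164.  100.7] [35.1 36.1 10.1]
flask 80 [622.9 294.4 102.9] [18.  19.1  8.5]
blueL 94 [538.4 196.9  88.5] [20.5 21.7  8.3]
pink 95 [531.2 259.4  88.8] [20.5 20.6  7.7]
```

View pics/end.png

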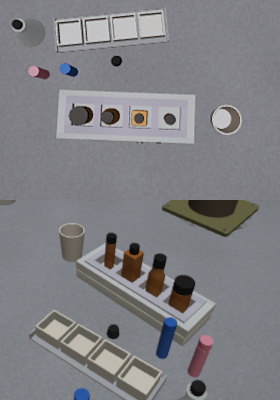

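All four bottles stand upright in the wells: from the left in the top view, jar (80,115), necked (110,116), square (139,118) and slim (169,118). Their cap heights match bottles standing on the well floors, and the flask has not moved.

```bash
python3 -c "
from h import *
print(workorder.job_done())"
```

```text
the job is handed in; nothing more can be done
None
```

All four bottles are standing upright in the heater wells in reverse order, released; the flask is where it was, and the job was handed in at about 33 s.

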